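# Feel for the notch and pop the canister's flip top

## Task

Open the flip top of the yellow canister without picking the canister up or shoving it about. Starting at the side nearest the robot, slide a fingertip along the raised rim of the lid until it drops into the thumb notch, then press down inside the notch so that the lid springs open. Leave the lid standing open and the canister, the mate cup and the bombilla pot where they stand, and take the hand away.

Things in the scene. Friction and masses are not known exactly. Their poses are not given: they have to be found in the camera images.
- canister: Round yellow plastic canister, upright and loose on the ledge, about 1.3 kg, rubber foot. Origin: centre of its underside, z up. Body 136 mm across to 96 mm height, ribbed screw collar 140 mm across to 110 mm, flip-top lid 140 mm across with its flat top at 126 mm. The collar is tight and does not turn under a fingertip; sideways drag of 6 N or more can shift or turn the whole canister.
- lid_rim (a point): Point on the canister's axis at the height of the rim's top, 130 mm above the ledge. The rim is a raised round bead along the lid's edge: a circle of 66 mm radius about this point, 8 mm wide, standing 4 mm above the flat lid, whole but for one gap, the thumb notch. The lid's hinge is opposite the notch.
- notch_floor (a point): Point on the canister's axis, 8 mm below the rim's top: the level of the release button in the notch. The notch spans 52 degrees of the rim (50 mm clear along it), is open outwards and reaches in to 46 mm from the axis. Its heading differs each time and no pose tells it: up to 100 degrees either way from world +x. Nearest the robot (world -x) the rim is always whole.
- release (a joint): Travel (m) of the release button: 0 untouched, 0.006 fully down. A flat yellow pad in the middle of the notch, 47 to 69 mm from the canister's axis, 34 mm wide, its top 122 mm above the ledge. It goes straight down against a spring (1.6 N to start, 4 N at the stop) and frees the lid after about 4 mm.
- lid (a joint): Opening angle (rad) of the flip top: 0 shut and latched, 1.85 fully open, leaning back just past upright. Once freed it rises by a weak damped spring in about 1.5 s; it stops gently against a hand in its way and goes on when the hand has gone. Open, it reaches 250 mm above the ledge, on the side opposite the notch.
- mate_cup: Bystander: glass mate cup in a steel sleeve, 82 mm across, 92 mm tall, loose and upright; origin: centre of its underside. On one side of the canister (left or right).
- bombilla_pot: Bystander: white ceramic pot with two steel bombillas (straws) leaning in it. Pot 87 mm across, 100 mm tall; bombillas up to 190 mm above the ledge and 60 mm from the pot's axis. Loose, upright; origin: centre of its underside. On the other side of the canister.

How it is judged (in metres and radians):
On the way, in this order (a step that is already met when the one before it is completed fails the run):
1. a fingertip rests on the lid's rim on the half nearest the robot, the lid shut and the release untouched (contact force between the fingers and rim above 0.2 N and x of the grasp point in the frame of canister below -0.02 m and value of joint release below 0.001 m and value of joint lid below 0.05 rad), for 0.1 s.
2. the fingertip has come along the rim to its last 25 degrees beside the notch (contact force between the fingers and rim_end above 0.2 N and value of joint release below 0.001 m and value of joint lid below 0.05 rad), for 0.05 s.
3. a fingertip presses the release down inside the notch (contact force between the fingers and release above 0.5 N and value of joint release above 0.0042 m), for 0.1 s.
4. the lid has sprung open (value of joint lid above 1.4 rad), for 0.2 s.
At the end, for the whole second after the job is handed in: The lid stands open (more than 1.4 rad), the release is let go, the canister stands upright and at rest on the ledge within 40 mm of where it began, and the mate cup and bombilla pot are within 15 mm of where they began (value of joint lid above 1.4 rad and value of joint release below 0.002 m and angle between canister's own z axis and vertical below 0.05 rad and height (world z) of canister below 0.005 m and distance of canister from where it was at the start of the episode below 0.04 m and linear speed of canister below 0.02 m/s and distance of each of mate_cup, bombilla_pot from where it was at the start of the episode below 0.015 m); the robot touches nothing.
It fails at once if the canister is lifted or carried (12 mm off the ledge) (height (world z) of canister above 0.012 m).
It fails at once if the canister is tipped (more than 0.2 rad) (angle between canister's own z axis and vertical above 0.2 rad).
It fails at once if the canister is shoved more than 40 mm (distance of canister from where it was at the start of the episode above 0.04 m).
It fails at once if the mate cup is shoved, lifted or knocked over (distance of mate_cup from where it was at the start of the episode above 0.015 m or angle between mate_cup's own z axis and vertical above 0.3 rad).
It fails at once if the bombilla pot is shoved, lifted or knocked over (distance of bombilla_pot from where it was at the start of the episode above 0.015 m or angle between bombilla_pot's own z axis and vertical above 0.3 rad).
It also fails if it takes over 72 s, if anything falls off the work surface, if the arm or the gripper's body presses on something with over 40 N, if the wrist force passes 120 N, or if a joint passes its speed limit or range.

## Robot

A 6-joint arm with a two-finger parallel gripper is mounted at the origin on the work surface. World frame = base frame: x ahead of the robot, y to its left, z up, the work surface at z = 0. Lengths are in mm, angles in degrees, forces in N, time in s.
With the tool pointing down it reaches from about 350 to 850 mm from the base axis. Payload 8.1 kg.
Tool frame: the origin (TCP) lies midway between the tips of the shut fingers; the grasp point (between the pads) lies 19 mm behind it; z points along the fingers, y is the direction in which the jaws open and shut (so a half turn about z gives the same grasp; the last joint's range is limited). The gripper opens to 85 mm and grips with 20 to 120 N. Pads are 22 mm wide; open, the fingers measure 114 mm over their backs; the gripper's body (76 mm by 85 mm) begins 54 mm behind the grasp point. The pads swing forward as they close: fully open they stand 13 mm farther back than shut.
Start: joints at [-78.461, 7.471, 85.268, -0, 87.261, -4.893], TCP at [169.751, -575.491, 231.292] pointing down, gripper open.
Joint ranges: [-169.43, 169.43], [-51.17, 129.36], [1.28, 143.12], [-76.62, 256.62], [0, 156.53], [-152.29, 152.29]. Speed limits (degrees/s): [136.94, 136.94, 159.86, 180, 180, 180].

## Interface

Orientations are given as [roll, pitch, yaw] about the fixed x, y, z axes, in that order (R = Rz(yaw) Ry(pitch) Rx(roll)).
In Python, from bench import r gives the robot as it stands.
- The arm moves only by the shell command python3 -m jog 'ROWS' [FORCE]. ROWS is JSON, a list of rows, each a list of 5 numbers: the shift along the tool's x, y, z in m, then the turn about the tool's z in rad, then the opening, from 0 (shut) to 1 (fully open). A call has 1 to 20 rows; each row is the pose to reach, as a shift and turn from the pose measured when the call began, along the tool's axes at that moment; what a row does not reach only later rows make up. A row lasts 1/10 s, in which the tool goes at most 50 mm and 8.59 degrees, less where a joint would pass 70% of its speed; a pose out of reach is approached as far as the arm can. A call with a gripper value outside its range is refused whole. The fingers move at their own pace and stop on an object; FORCE is the grip in N (left out, the last holds). Time passes only in rows, so rows that repeat a pose let the fingers close. It gives the time, the measured TCP pose, the force and the opening at its end, in the units of the state.
- r.sense(): the state, without advancing time (a new reading comes with each control period).
- r.snapshot(name): name is "side" or "top" or "wrist"; returns a dict with "pixels" (384x512x3 uint8, red, green, blue), "K" (3x3 intrinsics, pixels), "R" (3x3) and "t" (3): a world point X has camera coordinates R X + t. Camera axes: x right, y down, z forward; pixel columns grow to the right and rows downward; lengths in mm; the calibration is good to about 2 mm. A picture is of the moment at which its call begins. There is no depth.
- r.hand_in(): hands the job in, once; it reports no verdict.
The state is a dict: "time": time; "joint_pos": joint angles; "qd": joint speeds; "joint_efforts": joint torques, N m; "tool_pos": TCP position; "tcp_rot": TCP orientation; "ft_force": force on the tool from outside, world axes, zero at the start; "wrist_torque": the same for the moment, N m; "finger_gap": finger opening in mm.
Only numpy, scipy, OpenCV 4.12 (cv2) and the standard library are available. Lean on these libraries where they do the work, as an engineer would, in place of code of your own. Each camera call takes 0.05 s, during which the arm holds its last target.

## Working session

There is one attempt and no reset: what is moved stays moved. The work goes in short steps, Python scripts to look and compute and a shell command to move; the robot and the scene stay as the last step left them, time stands still between calls to the robot, and variables do not carry over. Pictures are saved under pics/ and viewed, and the job is handed in when it is done.

```bash
ls; mkdir -p pics; python3 - <<'E'
from bench import r
import cv2
print(r.sense())
for n in ["side","top","wrist"]:
    s=r.snapshot(n); cv2.imwrite(f"pics/a_{n}.png",s["pixels"][:,:,::-1]); print(n,s["K"],s["R"],s["t"])
E
```

```text
pics
{'time': 0.0, 'joint_pos': array([-7.84603141e+01,  7.51589887e+00,  8.53288501e+01, -2.02098359e-03,
        8.72634579e+01, -4.89300445e+00]), 'qd': array([ 0.02437115,  0.02929689,  0.05080714, -0.03954979, -0.05809483,
       -0.04943257]), 'joint_efforts': array([ 4.78547823e-03, -5.69397533e+01, -5.00542295e+01,  8.47995739e-05,
        1.50554627e-02, -2.27523003e-05]), 'tool_pos': array([ 169.63044952, -574.93823281,  230.24032463]), 'tcp_rot': array([-1.79892015e+02, -7.21838570e-03,  1.64327819e+01]), 'ft_force': array([-0.20941862, -0.38843911,  0.40992184]), 'wrist_torque': array([0.00621991, 0.01027003, 0.00880328]), 'finger_gap': 85.3381142821086}
side [[353.00091431   0.         255.32626067]
 [  0.         353.00091431 187.30046362]
 [  0.           0.           1.        ]] [[ 0.88496937 -0.46545022  0.01361272]
 [-0.34387022 -0.67296008 -0.65488777]
 [ 0.31397848  0.57487461 -0.75560353]] [-489.59286101  277.20743886  662.0194704 ]
top [[413.90374459   0.         249.96408541]
 [  0.         413.90374459 196.20894493]
 [  0.           0.           1.        ]] [[ 0.00209326 -0.99999718 -0.00111881]
 [-0.99737139 -0.00200673 -0.07243117]
 [ 0.07242872  0.00126749 -0.99737279]] [  27.98231938  578.29663127 1230.94782449]
wrist [[276.98453938   0.         257.1207149 ]
 [  0.         276.98453938 192.76187616]
 [  0.           0.           1.        ]] [[ 0.28440553 -0.95870334 -0.00118658]
 [-0.9230427  -0.27416058  0.26986693]
 [-0.25904763 -0.07565638 -0.9628969 ]] [-599.13523498  -36.9004136   377.84795116]
```

View pics/a_top.png

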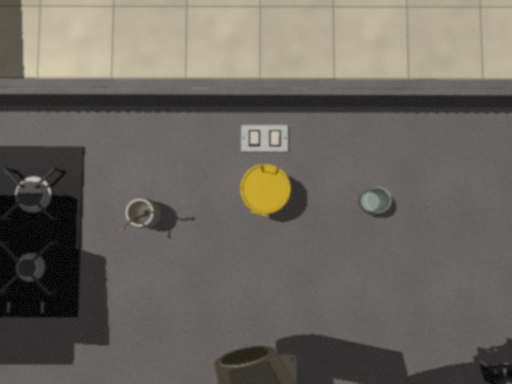

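View pics/a_side.png

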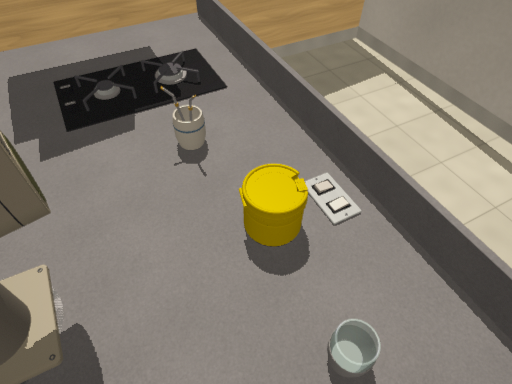

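View pics/a_wrist.png

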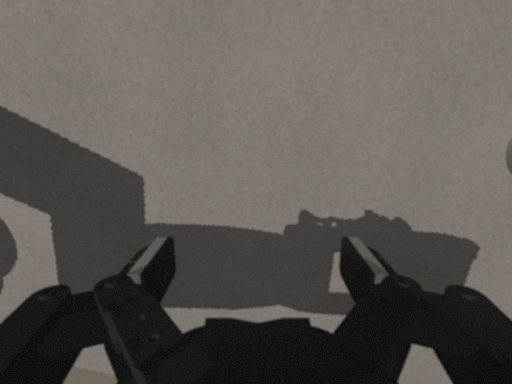

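```bash
cat > h.py <<'E'
import numpy as np, cv2
def ray(s,u,v,z):
    d=s["R"].T@np.linalg.inv(s["K"])@np.array([u,v,1.]); c=-s["R"].T@s["t"]
    return c+d*(z-c[2])/d[2]
def proj(s,X):
    p=s["K"]@(s["R"]@np.asarray(X,float)+s["t"]); return p[:2]/p[2]
def ymask(im):
    h=cv2.cvtColor(im,cv2.COLOR_RGB2HSV); return cv2.inRange(h,(20,150,60),(35,255,255))
E
python3 - <<'E'
from bench import r
from h import *
s=r.snapshot("top"); im=s["pixels"]; m=ymask(im)
c=max(cv2.findContours(m,0,1)[0],key=cv2.contourArea)
(x,y),R=cv2.minEnclosingCircle(c); e=cv2.fitEllipse(c); print(x,y,R,e,cv2.contourArea(c))
for uv in [(x,y),e[0]]: print(ray(s,*uv,120))
P=np.array([ray(s,*p[0],122)[:2] for p in c]); 
A=np.c_[2*P,np.ones(len(P))]; q=np.linalg.lstsq(A,(P**2).sum(1),rcond=None)[0]; print("circ",q[:2],np.sqrt(q[2]+q[0]**2+q[1]**2))
t=cv2.resize(im[155:225,230:300],(560,560),interpolation=cv2.INTER_CUBIC)
s=r.snapshot("side"); t2=cv2.resize(s["pixels"][155:255,225:325],(600,600),interpolation=cv2.INTER_CUBIC)
cv2.imwrite("pics/b1.png",t[:,:,::-1]);cv2.imwrite("pics/b2.png",t2[:,:,::-1])
E
```

```text
264.9082946777344 189.5177459716797 25.924503326416016 ((265.1515808105469, 189.14749145507812), (49.19704055786133, 49.582298278808594), 10.847366333007812) 1908.5
[589.83572089 -12.58191227 120.        ]
[590.87335182 -13.26075264 120.        ]
circ [590.98121949 -13.17835006] 68.80572665975082
```

View pics/b1.png

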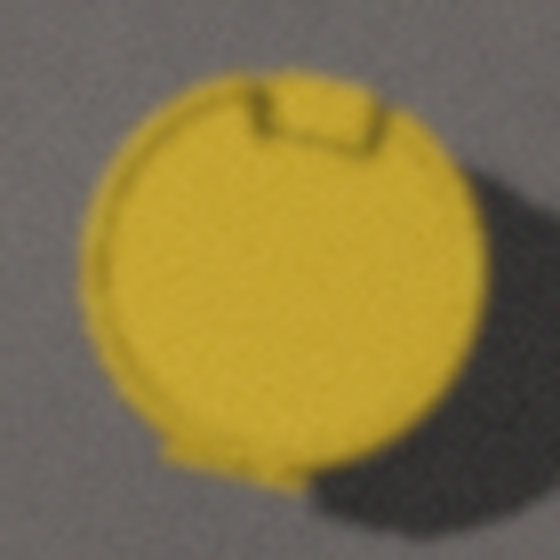

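View pics/b2.png

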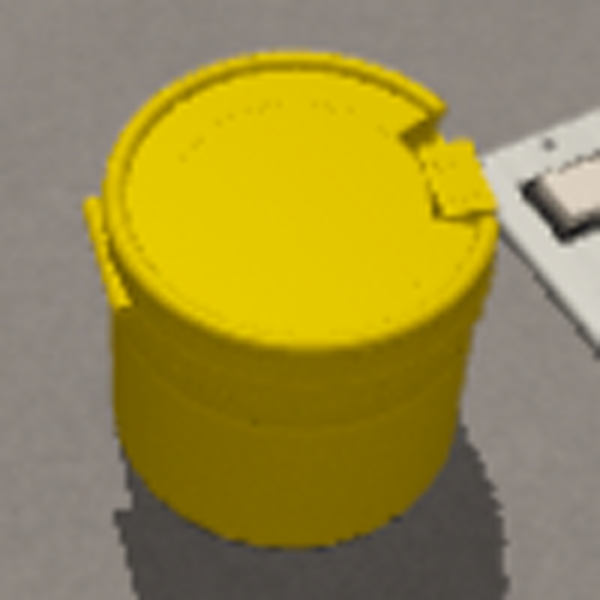

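```bash
python3 - <<'E'
from bench import r
from h import *
s=r.snapshot("top"); print("cam",-s["R"].T@s["t"]); 
m=ymask(s["pixels"]);c=max(cv2.findContours(m,0,1)[0],key=cv2.contourArea)[:,0].astype(float)
P=np.array([ray(s,*p,124)[:2] for p in c]);k=np.ones(len(P),bool)
for _ in range(8):
    q=np.linalg.lstsq(np.c_[2*P[k],np.ones(k.sum())],(P[k]**2).sum(1),rcond=None)[0]; C=q[:2];R=np.sqrt(q[2]+C@C); k=abs(np.hypot(*(P-C).T)-R)<2.5
print(C,R,k.sum())
a=ray(s,230+265/8-.5,155+130/8-.5,126)[:2]; b=ray(s,230+370/8-.5,155+155/8-.5,126)[:2]
mid=(a+b)/2-C; print(a-C,b-C,np.hypot(*mid),np.degrees(np.arctan2(mid[1],mid[0])))
hg=ray(s,230+232/8,155+468/8,115)[:2]-C; print("hinge",hg,np.degrees(np.arctan2(-hg[1],-hg[0])))
d=r.snapshot("side")
h=np.radians(-14.5)
for sn,n,(x0,y0,w) in [(s,"top",(230,155,70)),(d,"side",(225,155,100))]:
    k=560/w; im=cv2.resize(sn["pixels"][y0:y0+w,x0:x0+w],(560,560),interpolation=cv2.INTER_CUBIC)[:,:,::-1].copy()
    for (rr,z,col) in [(66,130,(0,0,255)),(70,112,(255,0,0))]:
        pts=np.array([(proj(sn,[C[0]+rr*np.cos(t),C[1]+rr*np.sin(t),z])+.5-[x0,y0])*k for t in np.linspace(0,6.3,60)])
        cv2.polylines(im,[pts.astype(int)],False,col,1)
    for da in(-26,26):
        for rr in (46,70):
            p=(proj(sn,[C[0]+rr*np.cos(h+np.radians(da)),C[1]+rr*np.sin(h+np.radians(da)),130])+.5-[x0,y0])*k
            cv2.circle(im,tuple(int(v) for v in p),4,(0,255,0),-1)
    cv2.imwrite(f"pics/c_{n}.png",im)
E
python3 -c "
import cv2;cv2.imwrite('pics/c.png',cv2.resize(cv2.hconcat([cv2.imread('pics/c_top.png'),cv2.imread('pics/c_side.png')]),(800,400)))"
```

```text
cam [ 487.5619646    27.58250965 1269.63187043]
[591.31318493 -13.27331309] 68.45619251770336 128
[50.39941651  7.22701308] [ 41.71762776 -29.27149909] 47.35902556058874 -13.458320685609527
hinge [-68.19357309  17.0259478 ] -14.01849288529168
```

View pics/c.png

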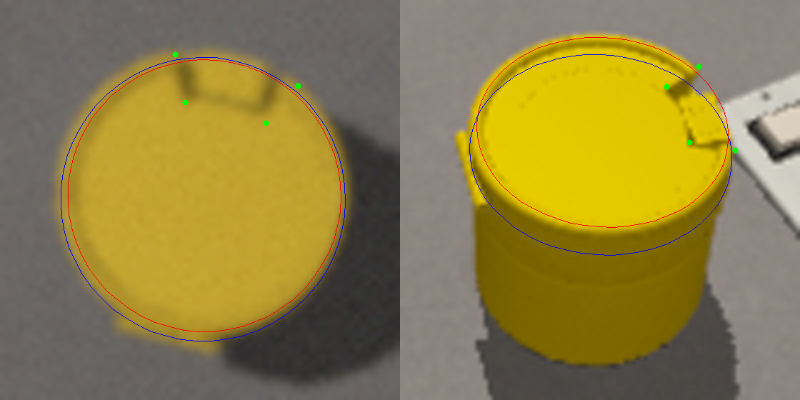

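The pictures show the notch at about (270,168) in the top view, and the hinge tab at about (260,213). The lid's axis is at about (591, -13.5). The notch heads about -14°, and the hinge at -14° agrees. The measured inner radius of 47 mm fits the given 46 mm. Next I shut the fingers and move above the near side of the rim.

```bash
python3 -m jog '[[0.03,-0.025,0,0.03,0],[0.06,-0.05,0,0.06,0],[0.09,-0.075,0,0.1,0],[0.12,-0.1,0,0.13,0],[0.15,-0.125,0,0.16,0],[0.18,-0.15,0,0.19,0],[0.21,-0.175,0,0.22,0],[0.24,-0.2,0,0.26,0],[0.27,-0.225,0,0.29,0],[0.3,-0.25,0,0.32,0],[0.33,-0.275,0,0.35,0],[0.36,-0.3,0,0.38,0],[0.39,-0.325,0,0.42,0],[0.42,-0.35,0,0.45,0],[0.45,-0.375,0.015,0.48,0],[0.48,-0.4,0.03,0.51,0],[0.497,-0.415,0.045,0.531,0],[0.497,-0.415,0.06,0.531,0],[0.497,-0.415,0.06,0.531,0],[0.497,-0.415,0.06,0.531,0]]' 40
python3 - <<'E'
from bench import r
import cv2
s=r.sense(); print(s["time"],s["tool_pos"],s["tcp_rot"],s["ft_force"],s["finger_gap"],s["joint_pos"])
for n in("wrist","side"): cv2.imwrite(f"pics/d_{n}.png",r.snapshot(n)["pixels"][:,:,::-1])
E
```

```text
time: 2.35
tool_pos: [528.4, -37.4, 171.1]
tcp_rot: [180.0, 0.1, -14.0]
ft_force: [0.4, -0.5, -0.1]
finger_gap: 0.2
2.35 [528.43075582 -37.43210284 171.14372186] [ 1.79996897e+02  6.22452640e-02 -1.40055421e+01] [ 0.38158425 -0.46598441 -0.05317583] 0.19391454990690196 [-9.59923047e+00 -1.27853453e+00  1.00679301e+02  1.71078026e-03
  8.06615332e+01  9.44060314e+01]
```

View pics/d_wrist.png

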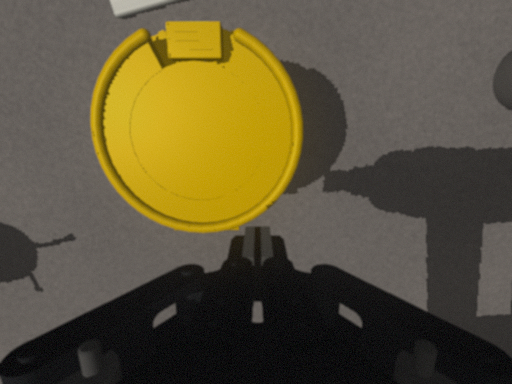

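View pics/d_side.png

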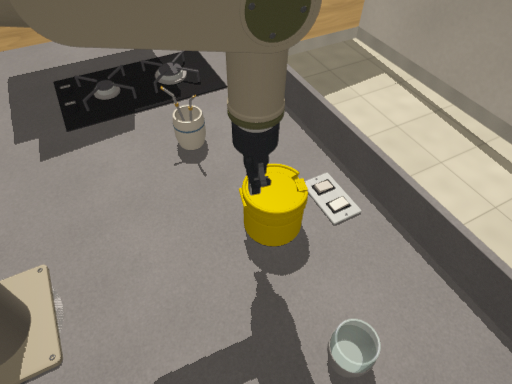

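```bash
python3 - <<'E'
from bench import r
from h import *
s=r.snapshot("wrist"); m=ymask(s["pixels"]);m[225:]=0
c=max(cv2.findContours(m,0,1)[0],key=cv2.contourArea)[:,0].astype(float)
c=c[(c[:,1]<223)&(c[:,1]>45)]
P=np.array([ray(s,*p,128)[:2] for p in c]);k=np.ones(len(P),bool)
for _ in range(8):
    q=np.linalg.lstsq(np.c_[2*P[k],np.ones(k.sum())],(P[k]**2).sum(1),rcond=None)[0]; C=q[:2];R=np.sqrt(q[2]+C@C); k=abs(np.hypot(*(P-C).T)-R)<2
print(C,R,k.sum(),len(P))
for n,uv,z in [("padNW",(167,24),122),("padNE",(221,24),122),("padSW",(168,60),122),("padSE",(222,58),122),("rimL",(147,32),130),("rimR",(236,33),130)]:
    p=ray(s,*uv,z)[:2]-C; print(n,p,np.hypot(*p),np.degrees(np.arctan2(p[1],p[0])))
print(proj(s,r.sense()["tool_pos"]))
E
```

```text
[591.09043105 -12.81133982] 69.25128196351424 375 375
padNW [69.645513   -0.71162585] 69.64914854436772 -0.5854180327236591
padNE [ 61.57783631 -33.14418948] 69.931160587874 -28.29130057913146
padSW [50.1214344   5.32359572] 50.40336157052505 6.06288020455069
padSE [ 42.91971839 -28.46618006] 51.501705153690644 -33.55402756485212
rimL [65.75272053 10.56956657] 66.5968167015181 9.132015562756852
rimR [ 52.40259061 -40.88607445] 66.46580012970524 -37.96242401661636
[256.09737206 239.57877664]
```

```bash
python3 -m jog '[[0.001,0,0.015,0,0],[0.001,0,0.028,0,0],[0.001,0,0.034,0,0],[0.001,0,0.037,0,0],[0.001,0,0.037,0,0],[0.001,0,0.037,0,0]]'; python3 -m jog '[[0,0,0.001,0,0],[0,0,0.002,0,0],[0,0,0.002,0,0],[0,0,0.002,0,0]]'
```

```text
time: 3.1
tool_pos: [530.5, -38.0, 135.7]
tcp_rot: [-180.0, -0.1, -14.1]
ft_force: [0.2, 0.2, 0.6]
finger_gap: -0.3
time: 3.5
tool_pos: [530.6, -38.0, 133.8]
tcp_rot: [-180.0, -0.1, -14.1]
ft_force: [-0.1, -0.7, 0.3]
finger_gap: 0.2
```

```bash
for i in 1; do :; done; python3 -m jog '[[0,0,0.001,0,0],[0,0,0.002,0,0],[0,0,0.002,0,0],[0,0,0.002,0,0]]'; python3 -m jog '[[0,0,0.001,0,0],[0,0,0.001,0,0],[0,0,0.001,0,0]]'
```

```text
time: 3.9
tool_pos: [530.5, -38.0, 131.7]
tcp_rot: [-180.0, -0.1, -14.1]
ft_force: [0.1, 0.5, 0.2]
finger_gap: -0.4
time: 4.2
tool_pos: [530.5, -38.0, 130.7]
tcp_rot: [-180.0, -0.1, -14.1]
ft_force: [-0.6, 0.3, 0.8]
finger_gap: -0.4
```

```bash
python3 -m jog '[[0,0,0.001,0,0],[0,0,0.001,0,0],[0,0,0.001,0,0]]'; python3 -m jog '[[0,0,0.001,0,0],[0,0,0.001,0,0],[0,0,0.001,0,0]]'
```

```text
time: 4.5
tool_pos: [530.7, -38.0, 129.9]
tcp_rot: [-180.0, -0.1, -14.1]
ft_force: [-0.7, -0.0, 2.5]
finger_gap: 0.2
time: 4.8
tool_pos: [530.9, -38.0, 129.6]
tcp_rot: [-180.0, -0.2, -14.1]
ft_force: [-2.9, -0.0, 7.3]
finger_gap: 0.3
```

```bash
cat > arc.py <<'E'
from bench import r
from h import *
import sys
def rel():
    s=r.sense(); p=s["tool_pos"][:2]-[591,-13]; y=np.radians(s["tcp_rot"][2])
    T=np.array([[np.cos(y),np.sin(y)],[np.sin(y),-np.cos(y)]]); return T@p,T,s
E
python3 - <<'E'
from arc import *
p,T,s=rel(); f=np.degrees(np.arctan2(p[1],p[0])); print(p,f,s["tool_pos"],s["ft_force"])
for a in np.arange(140,99,-4): print(a,np.round((66*np.array([np.cos(np.radians(a)),np.sin(np.radians(a))])-p)/1000,3))
E
```

```text
[-52.26570514  38.88997879] 143.34772250565632 [530.85385931 -38.03150305 129.62495498] [-2.89571866 -0.00865091  7.29438109]
140 [0.002 0.004]
136 [0.005 0.007]
132 [0.008 0.01 ]
128 [0.012 0.013]
124 [0.015 0.016]
120 [0.019 0.018]
116 [0.023 0.02 ]
112 [0.028 0.022]
108 [0.032 0.024]
104 [0.036 0.025]
100 [0.041 0.026]
```

```bash
python3 -m jog '[[0,0,0.0002,0,0],[0,0,0.0002,0,0]]'; python3 -m jog '[[0.001,0.002,0.0002,0,0],[0.002,0.004,0.0002,0,0],[0.004,0.006,0.0002,0,0],[0.005,0.007,0.0002,0,0]]'
```

```text
time: 5.0
tool_pos: [530.9, -38.1, 129.7]
tcp_rot: [-180.0, -0.2, -14.1]
ft_force: [-2.9, -0.8, 5.7]
finger_gap: 0.1
time: 5.4
tool_pos: [534.2, -46.1, 129.7]
tcp_rot: [-180.0, -0.2, -14.1]
ft_force: [-1.7, 4.0, 5.2]
finger_gap: 0.0
```

```bash
python3 -m jog '[[0,0,-0.0002,0,0],[0,0,-0.0002,0,0]]'; python3 - <<'E'
from arc import *
p,T,s=rel(); f=np.degrees(np.arctan2(p[1],p[0])); print(p,np.hypot(*p),f,s["tool_pos"],s["ft_force"])
for a in np.arange(132,79,-4): print(a,np.round((66*np.array([np.cos(np.radians(a)),np.sin(np.radians(a))])-p)/1000,3))
E
```

```text
time: 5.6
tool_pos: [534.3, -46.1, 129.8]
tcp_rot: [-180.0, -0.2, -14.1]
ft_force: [-1.6, 2.1, 4.4]
finger_gap: 0.5
[-47.00263865  45.91983618] 65.71057293125763 135.66762324246315 [534.2509349  -46.12737547 129.7961491 ] [-1.56547409  2.09243299  4.36589105]
132 [0.003 0.003]
128 [0.006 0.006]
124 [0.01  0.009]
120 [0.014 0.011]
116 [0.018 0.013]
112 [0.022 0.015]
108 [0.027 0.017]
104 [0.031 0.018]
100 [0.036 0.019]
96 [0.04 0.02]
92 [0.045 0.02 ]
88 [0.049 0.02 ]
84 [0.054 0.02 ]
80 [0.058 0.019]
```

```bash
python3 -m jog '[[0.003,0.003,-0.0001,0,0],[0.006,0.006,-0.0001,0,0],[0.010,0.009,-0.0001,0,0],[0.014,0.011,-0.0001,0,0]]'; python3 -m jog '[[0.004,0.002,0,0,0],[0.008,0.004,0,0,0],[0.013,0.006,0,0,0],[0.017,0.007,0,0,0]]'
```

```text
time: 6.0
tool_pos: [545.3, -60.8, 129.8]
tcp_rot: [-180.0, -0.1, -14.1]
ft_force: [-2.8, 1.1, 4.5]
finger_gap: -0.1
time: 6.4
tool_pos: [560.4, -72.2, 129.7]
tcp_rot: [-180.0, -0.1, -14.1]
ft_force: [-1.8, 1.1, 2.0]
finger_gap: -0.0
```

```bash
python3 - <<'E'
from arc import *
p,T,s=rel(); f=np.degrees(np.arctan2(p[1],p[0])); print(p,np.hypot(*p),f,s["tool_pos"],s["ft_force"])
for a in np.arange(100,31,-4): print(a,np.round((66*np.array([np.cos(np.radians(a)),np.sin(np.radians(a))])-p)/1000,3))
w=r.snapshot("wrist"); cv2.imwrite("pics/e.png",w["pixels"][:,:,::-1])
m=ymask(w["pixels"]);m[225:]=0
c=max(cv2.findContours(m,0,1)[0],key=cv2.contourArea)[:,0].astype(float)
P=np.array([ray(w,*q,128)[:2] for q in c if 2<q[0]<509 and 2<q[1]<220]);k=np.ones(len(P),bool)
for _ in range(12):
    q=np.linalg.lstsq(np.c_[2*P[k],np.ones(k.sum())],(P[k]**2).sum(1),rcond=None)[0]; C=q[:2];R=np.sqrt(q[2]+C@C); k=abs(np.hypot(*(P-C).T)-R)<2
print(C,R,k.sum(),len(P))
E
```

```text
[-15.25495781  64.86420819] 66.63391960960149 103.2344861194649 [560.41250005 -72.19868317 129.71651252] [-1.77661749  1.13184238  1.97335331]
100 [0.004 0.   ]
96 [0.008 0.001]
92 [0.013 0.001]
88 [0.018 0.001]
84 [0.022 0.001]
80 [0.027 0.   ]
76 [ 0.031 -0.001]
72 [ 0.036 -0.002]
68 [ 0.04  -0.004]
64 [ 0.044 -0.006]
60 [ 0.048 -0.008]
56 [ 0.052 -0.01 ]
52 [ 0.056 -0.013]
48 [ 0.059 -0.016]
44 [ 0.063 -0.019]
40 [ 0.066 -0.022]
36 [ 0.069 -0.026]
32 [ 0.071 -0.03 ]
[589.66827317 -13.21530784] 69.92003509691847 309 411
```

View pics/e.png

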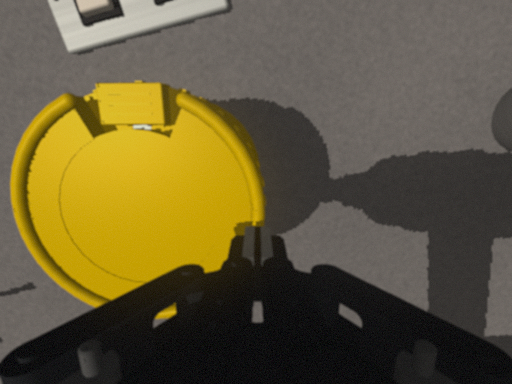

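The fingertip is on the rim at about (258,228), and the canister has not moved within the measuring error. The notch pad is at about (130,103).

```bash
python3 -m jog '[[0.004,0,0,0,0],[0.008,0.001,0,0,0],[0.013,0.001,0,0,0],[0.018,0.001,0,0,0],[0.022,0.001,0,0,0],[0.027,0,0,0,0],[0.031,-0.001,0,0,0]]'; python3 - <<'E'
from arc import *
p,T,s=rel(); f=np.degrees(np.arctan2(p[1],p[0])); print(p,np.hypot(*p),f,s["tool_pos"],s["ft_force"])
for a in np.arange(80,31,-4): print(a,np.round((66*np.array([np.cos(np.radians(a)),np.sin(np.radians(a))])-p)/1000,3))
E
```

```text
time: 7.15
tool_pos: [591.6, -79.1, 129.8]
tcp_rot: [-180.0, -0.2, -14.1]
ft_force: [-0.3, 0.4, 1.0]
finger_gap: -0.3
[16.66335543 63.91998423] 66.05627750946479 75.38871327581147 [591.59367153 -79.05360969 129.82617067] [-0.32758908  0.40707352  1.03503477]
80 [-0.005  0.001]
76 [-0.001  0.   ]
72 [ 0.004 -0.001]
68 [ 0.008 -0.003]
64 [ 0.012 -0.005]
60 [ 0.016 -0.007]
56 [ 0.02  -0.009]
52 [ 0.024 -0.012]
48 [ 0.027 -0.015]
44 [ 0.031 -0.018]
40 [ 0.034 -0.021]
36 [ 0.037 -0.025]
32 [ 0.039 -0.029]
```

Force is light now, so I press about 0.3 mm deeper and keep going.

```bash
python3 -m jog '[[0.004,-0.001,0.0003,0,0],[0.008,-0.003,0.0003,0,0],[0.012,-0.005,0.0003,0,0],[0.016,-0.007,0.0003,0,0],[0.02,-0.009,0.0003,0,0]]';  python3 -m jog '[[0.003,-0.002,0.0001,0,0],[0.006,-0.005,0.0001,0,0],[0.009,-0.008,0.0001,0,0]]'; python3 -m jog '[[0.002,-0.001,0.0001,0,0],[0.002,-0.001,0.0001,0,0]]'
```

```text
time: 7.65
tool_pos: [613.5, -75.1, 129.5]
tcp_rot: [-180.0, -0.2, -14.1]
ft_force: [-0.9, -0.1, 1.6]
finger_gap: 0.1
time: 7.95
tool_pos: [624.5, -69.4, 129.5]
tcp_rot: [-180.0, -0.2, -14.1]
ft_force: [-0.7, -0.5, 1.2]
finger_gap: -0.5
time: 8.15
tool_pos: [627.1, -68.6, 129.4]
tcp_rot: [-180.0, -0.2, -14.1]
ft_force: [0.3, 1.3, 1.9]
finger_gap: -0.2
```

```bash
python3 - <<'E'
from arc import *
p,T,s=rel(); f=np.degrees(np.arctan2(p[1],p[0])); print(p,np.hypot(*p),f,s["tool_pos"],s["ft_force"])
for a in np.arange(48,-1,-4): print(a,np.round((66*np.array([np.cos(np.radians(a)),np.sin(np.radians(a))])-p)/1000,3))
w=r.snapshot("wrist"); cv2.imwrite("pics/f.png",w["pixels"][:,:,::-1])
E
```

```text
[48.56292132 45.11589575] 66.28575545768005 42.89268311113065 [627.12844564 -68.57460564 129.42309189] [0.27393073 1.28258753 1.92867193]
48 [-0.004  0.004]
44 [-0.001  0.001]
40 [ 0.002 -0.003]
36 [ 0.005 -0.006]
32 [ 0.007 -0.01 ]
28 [ 0.01  -0.014]
24 [ 0.012 -0.018]
20 [ 0.013 -0.023]
16 [ 0.015 -0.027]
12 [ 0.016 -0.031]
8 [ 0.017 -0.036]
4 [ 0.017 -0.041]
0 [ 0.017 -0.045]
```

View pics/f.png

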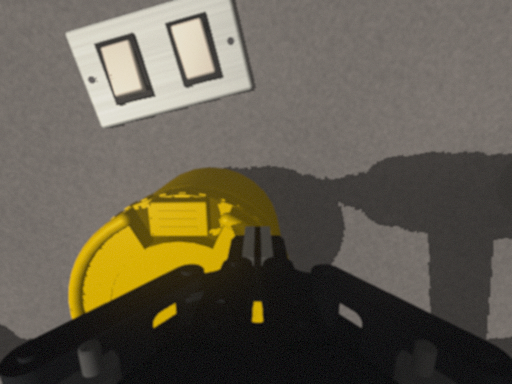

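The tip is at (258,232) in the wrist view, on the last stretch of rim, with the notch pad just beyond it at about (180,218). I slide to the end of the rim with a light press.

```bash
python3 -m jog '[[0.002,-0.003,0.0002,0,0],[0.004,-0.005,0.0002,0,0],[0.004,-0.005,0.0002,0,0],[0.004,-0.005,0.0002,0,0]]'; python3 - <<'E'
from arc import *
p,T,s=rel(); f=np.degrees(np.arctan2(p[1],p[0])); print(p,np.hypot(*p),f,s["tool_pos"],s["ft_force"])
for a in (32,28,24,20,16,12,8,4,0): print(a,np.round(((66-6*(32-a)/32)*np.array([np.cos(np.radians(a)),np.sin(np.radians(a))])-p)/1000,3))
E
```

```text
time: 8.6
tool_pos: [632.5, -64.6, 129.4]
tcp_rot: [-180.0, -0.2, -14.1]
ft_force: [0.2, 1.0, 2.5]
finger_gap: -0.1
[52.74573461 39.92500573] 66.1522380743945 37.12329385447898 [632.45560625 -64.55144336 129.42442804] [0.21151495 0.97299975 2.50428566]
32 [ 0.003 -0.005]
28 [ 0.005 -0.009]
24 [ 0.006 -0.014]
20 [ 0.007 -0.018]
16 [ 0.008 -0.023]
12 [ 0.008 -0.027]
8 [ 0.008 -0.031]
4 [ 0.008 -0.036]
0 [ 0.007 -0.04 ]
```

```bash
python3 -m jog '[[0.003,-0.005,0,0,0],[0.005,-0.009,0,0,0],[0.006,-0.014,0,0,0],[0.007,-0.018,0,0,0],[0.008,-0.023,0,0,0],[0.008,-0.027,0,0,0],[0.008,-0.031,0.001,0,0],[0.008,-0.036,0.002,0,0],[0.008,-0.04,0.003,0,0],[0.008,-0.04,0.003,0,0],[0.008,-0.04,0.003,0,0]]'; python3 - <<'E'
from arc import *
p,T,s=rel(); print(p,s["ft_force"])
w=r.snapshot("wrist"); cv2.imwrite("pics/g.png",w["pixels"][:,:,::-1])
E
```

```text
time: 9.7
tool_pos: [649.9, -27.6, 126.4]
tcp_rot: [-180.0, -0.2, -14.1]
ft_force: [-0.1, 0.5, 0.5]
finger_gap: 0.1
[60.68133655 -0.09932215] [-0.1359254   0.52264053  0.50439696]
```

View pics/g.png

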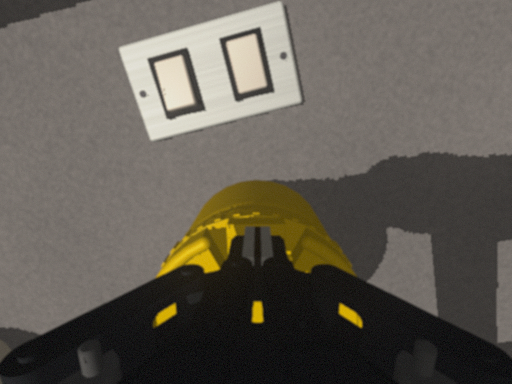

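The tip at (258,240) is centred in the notch, below rim height. Now I press.

```bash
python3 -m jog '[[0,0,0.0015,0,0],[0,0,0.003,0,0],[0,0,0.0045,0,0],[0,0,0.0055,0,0],[0,0,0.0065,0,0],[0,0,0.0075,0,0],[0,0,0.0085,0,0],[0,0,0.009,0,0],[0,0,0.0095,0,0],[0,0,0.01,0,0],[0,0,0.0102,0,0],[0,0,0.0102,0,0],[0,0,0.0102,0,0],[0,0,0.0102,0,0]]'
```

```text
time: 11.15
tool_pos: [650.1, -27.9, 116.4]
tcp_rot: [-180.0, -0.2, -14.1]
ft_force: [-2.0, -2.2, 3.1]
finger_gap: 0.4
```

Pressed about 5.6 mm at 3 N. Now I withdraw outwards and slightly up.

```bash
python3 -m jog '[[0.003,0,-0.003,0,0],[0.008,0,-0.007,0,0],[0.016,0,-0.01,0,0],[0.026,0,-0.012,0,0],[0.038,0,-0.014,0,0],[0.05,0,-0.016,0,0],[0.062,0,-0.018,0,0],[0.075,0,-0.02,0,0],[0.088,0,-0.025,0,0],[0.1,0,-0.03,0,0],[0.1,0,-0.03,0,0],[0.1,0,-0.03,0,0]]'; python3 - <<'E'
from arc import *
for n in("side","wrist"): cv2.imwrite(f"pics/i_{n}.png",r.snapshot(n)["pixels"][:,:,::-1])
print(r.sense()["joint_pos"])
E
```

```text
time: 12.35
tool_pos: [747.1, -52.2, 146.3]
tcp_rot: [-180.0, -0.2, -14.1]
ft_force: [-0.8, 0.5, 0.6]
finger_gap: 0.1
[-7.91007206e+00  3.29674660e+01  6.27987840e+01  9.89431253e-03
  8.40470637e+01  9.61553692e+01]
```

View pics/i_side.png

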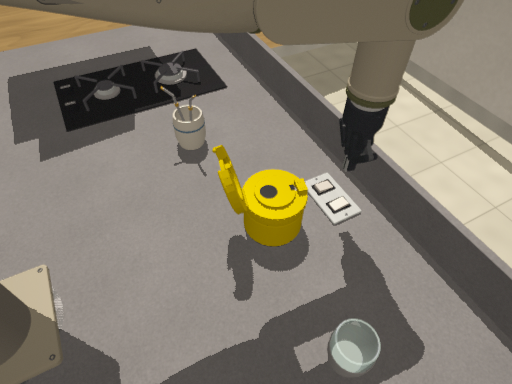

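View pics/i_wrist.png

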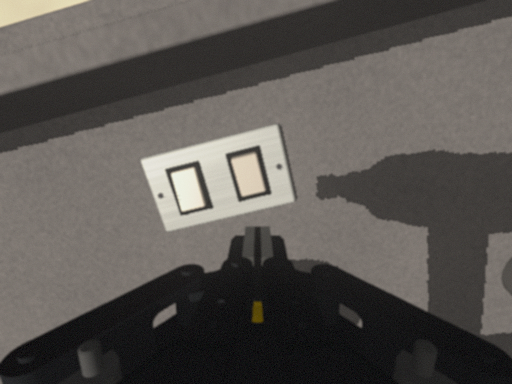

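The side view shows the lid standing open at about (229,180), with the hand clear at about (360,150). I raise the hand a little, let things settle and check again.

```bash
python3 -m jog '[[0,0,-0.015,0,0],[0,0,-0.03,0,0],[0,0,-0.045,0,0],[0,0,-0.06,0,0],[0,0,-0.06,0,0],[0,0,-0.06,0,0],[0,0,-0.06,0,0],[0,0,-0.06,0,0],[0,0,-0.06,0,0],[0,0,-0.06,0,0],[0,0,-0.06,0,0],[0,0,-0.06,0,0]]'; python3 - <<'E'
from arc import *
S=r.snapshot("side");cv2.imwrite("pics/j_side.png",S["pixels"][:,:,::-1])
a=cv2.imread("pics/a_side.png").astype(int); d=abs(S["pixels"][:,:,::-1].astype(int)-a).max(2)
for n,(x0,y0,x1,y1) in dict(cup=(325,312,385,384),pot=(155,80,215,155),canbody=(245,215,305,245)).items(): print(n,(d[y0:y1,x0:x1]>60).mean())
T=r.snapshot("top");cv2.imwrite("pics/j_top.png",T["pixels"][:,:,::-1])
# lid tip height check: topmost yellow of lid; line of sight through vertical plane x-hinge
m=ymask(S["pixels"]); ys,xs=np.where(m); i=ys.argmin(); print("lid top px",xs[i],ys[i])
h=np.radians(-14.4);
for z in(240,250): print(z,proj(S,[591-75*np.cos(h),-13-75*np.sin(h),z]))
E
```

```text
time: 13.65
tool_pos: [746.2, -52.0, 206.0]
tcp_rot: [-180.0, -0.2, -14.1]
ft_force: [-0.2, -0.4, 0.7]
finger_gap: 0.1
cup 0.005787037037037037
pot 0.0022222222222222222
canbody 0.058888888888888886
lid top px 161 86
240 [238.82626464 153.44765246]
250 [238.70637874 149.43032943]
```

View pics/j_side.png

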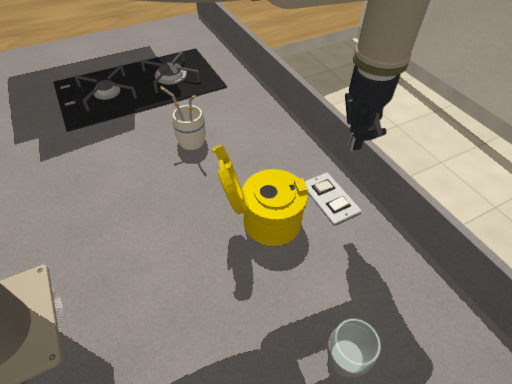

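View pics/j_top.png

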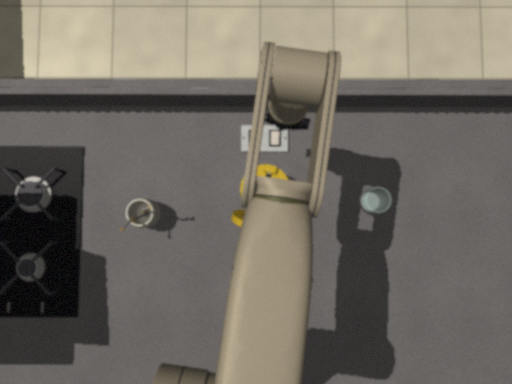

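The lid leans just past upright with its tip at (218,148), the same as a second earlier. The canister, cup (354,347) and pot (189,128) are where they were. I hand in.

```bash
python3 -c "
from bench import r
print(r.hand_in())"
```

```text
the job is handed in; nothing more can be done
None
```

The lid is open and the job is handed in at about 14 s of the 72 s allowed; `hand_in` gave no verdict.

**What I did:** I found the canister's axis at about (591, -13) and the notch heading at about -14°. With the fingers shut, I touched the rim on the side nearest the robot. I then slid the fingertip round the right-hand side to the last stretch beside the notch, and across into the notch. There I pressed the release down about 5.6 mm at about 3 N, then drew the hand out and up.

**Last checks:**
- **Lid:** it leans just past upright, unchanged between two pictures about 1.3 s apart. I did not measure its angle.
- **Canister, cup and pot:** the before-and-after pictures show no movement of the cup or pot. The canister stands in the same place by eye; about 6% of pixels over its body changed, which I take to be shadow but did not check.
- **Hand:** it is clear of everything, with the wrist force back at noise level.

**Disagreements:**
- **Contact force:** normal force on first contact reached about 7 N for a moment. Sideways drag while sliding peaked at about 4 N, under the 6 N limit.
- **Canister axis:** while I slid along the rim, a wrist-camera fit put the axis 1.4 mm from the first fit, about the calibration error.
- **Lid-tip check:** the automatic check for the lid's tip picked up a bombilla instead, so I judged the open lid by eye.

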